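Bring the red figure round to the painter

TASK

Turn the figure painter's turntable by gently pushing one of the small posts on its rim with the fingers, without gripping it, until the figure in red stands in line with the brass pointer at the turntable's foot; then move clear and leave it at rest. The paint on all four figures is wet, so do not touch, lift or topple any of them, and leave the other things on the table where they are.

Things in the scene. Friction and masses are not known exactly. Their poses are not given: they have to be found in the camera images.
- stand: fixed foot of the turntable; origin on the upright turning axis at table height. Its brass pointer points along this body's -x axis, roughly towards the robot
- pointer_tip (a point): tip of the flat brass pointer, 186 mm from the turning axis; the pointer lies on the table, 6 mm high, and sticks out from below the disc
- disc_top (a point): centre of the top of the wooden disc that turns on the foot: 266 mm across, its underside 37 mm and its top 55 mm above the table. The figures' centres stand 46 to 70 mm from the axis, their tops 125 mm above the table
- post (a point): middle (half-way up) of one of the six alike upright aluminium posts with a black band at the top on the disc's rim: 125 mm from the axis, 60 degrees apart, 10 mm thick, reaching from 55 to 107 mm above the table
- disc (a joint): angle of the disc on its foot, rad, growing anticlockwise seen from above. At 0 the listed post lies along the foot's +x axis (the others every 60 degrees). Turns freely both ways beyond a full turn; light friction (about 1 N at a post moves it), and it stays where it is left
- fig_red: figure, red robe and red hat: the one to bring to the pointer, loose on the turntable, round, 70 mm tall, base 30 mm across; origin at the centre of its underside. Rides round with the disc by friction
- fig_blue: figure, blue robe, white hat, loose on the turntable, round, 70 mm tall, base 30 mm across; origin at the centre of its underside. Rides round with the disc by friction
- fig_green: figure, green robe, brown hat, loose on the turntable, round, 70 mm tall, base 30 mm across; origin at the centre of its underside. Rides round with the disc by friction
- fig_cream: figure, cream robe, dark brown hat, loose on the turntable, round, 70 mm tall, base 30 mm across; origin at the centre of its underside. Rides round with the disc by friction
- paint_jar: loose paint jar with yellow cap, 48 mm across, 55 mm tall, to be left alone; origin at the centre of its underside
- water_cup: loose white plastic cup, 64 mm across, 75 mm tall, to be left alone; origin at the centre of its underside
- brush: loose paint brush, 160 mm long, lying on the table, to be left alone; origin under its middle, its x axis along it
- carton: loose small cardboard box, 90 x 70 x 50 mm, to be left alone; origin at the centre of its underside

How it is judged:
By the outcome, as a careful person would: the job done as asked, in the order asked, and still so for the second after the job is handed in, with the robot touching nothing.
It also fails if it takes over 58 s, if anything falls off the work surface, if the arm or the gripper's body presses on something with over 40 N, if the wrist force passes 120 N, or if a joint passes its speed limit or range.

ROBOT

A 6-joint arm with a two-finger parallel gripper is mounted at the origin on the work surface. World frame = base frame: x ahead of the robot, y to its left, z up, the work surface at z = 0. Lengths are in m, angles in degrees, forces in N, time in s.
With the tool pointing down it reaches from about 0.35 to 0.875 m from the base axis. Payload 4.2 kg.
Tool frame: the origin (TCP) lies on the front face of the gripper's body, between the roots of the fingers; the fingertips stand finger_overhang ahead of it and the grasp point (between the pads) lies 51 mm ahead of it (finger_overhang is the distance from the TCP to the fingertips, in m); z points along the fingers, y is the line along which they close (so a half turn about z gives the same grasp; the last joint's range is limited). The gripper opens to 87 mm and grips with 3 to 60 N. Pads are 19 mm wide; open, the fingers measure 117 mm over their backs; the gripper's body (75 mm by 190 mm) begins 51 mm behind the grasp point.
Start: joints at [90.046, 22.042, 0.453, 0, -68.411, -14.817], TCP at [0.159, 0.604, 0.292] pointing down, gripper open.
Joint ranges: [-179.83, 179.83], [-69.29, 118.12], [-61.27, 80.66], [-181.25, 117.63], [-171.15, -9.14], [-177.46, 177.46]. Speed limits (degrees/s): [159.86, 159.86, 180, 180, 180, 180].

INTERFACE

Orientations are given as a 3x3 rotation matrix whose columns are the frame's x, y, z axes.
In Python, from station import sense, capture, camera_model, finish_job, finger_overhang gives the robot as it stands. The module is installed in compiled form; this text tells all that it offers.
- The arm moves only by the tool jog_arm, never from a script. Its argument "rows" is a list that holds one entry, the list of rows, each a list of 4 numbers: the shift along the tool's x, y, z in m, then the turn about the tool's z in rad. A call has 1 to 20 rows; each row shifts and turns the commanded pose from where the row before left it, along the tool's axes as they then stand; what a row does not reach is not made up. A row lasts 1/8 s, in which the tool goes at most 62.5 mm and 10.7 degrees, less where a joint would pass 70% of its speed; a pose out of reach is approached as far as the arm can. A call is refused whole if a number of a shift passes 0.0625 or a number of a turn 0.188, either way. A call with a gripper value outside its range is refused whole. "claw" is the opening, from 0 (shut) to 1 (fully open), set as the call begins (left out, the last holds). The fingers move at their own pace and stop on an object; the grip force is fixed at half the most. Time passes only in rows, so rows that do not move let the fingers close. It gives the time, the measured TCP pose, the force, the opening and the grip force at its end, in the units of the state.
- sense(): the state, without advancing time (a new reading comes with each control period).
- capture(name): name is "scene" or "top"; returns the picture (420x560x3 uint8, red, green, blue); there is no depth.
- camera_model(name): a dict with "fovy" (degrees; the focal length in pixels is half the picture's height over the tangent of half this angle, whatever the lens; pixels are square), "cx", "cy" (the principal point, pixels), "eye" and "rotation" of the camera in the world. Camera axes: x right, y down, z forward; pixel columns grow to the right and rows downward; lengths in m; the calibration is good to about 2 mm. A picture is of the moment at which its call begins. camera_model takes no time and is no camera call.
- finish_job(): hands the job in; it is judged then, once.
The state is a dict: "time_s": time; "joints": joint angles; "joint_velocities": joint speeds; "effort": joint torques, N m; "tcp_pos": TCP position; "ee_rot": TCP orientation; "wrist_force": force on the tool from outside, world axes, zero at the start; "moment": the same for the moment, N m; "gripper_width": opening from 0.0 (shut) to 1.0 (fully open); "gripper_force": force on a finger pad.
Only numpy, scipy, OpenCV 4.12 (cv2) and the standard library are available. Lean on these libraries where they do the work, as an engineer would, in place of code of your own. Each camera call takes 0.05 s, during which the arm holds its last target. There are 200 camera calls.

## Working session

There is one attempt and no reset: what is moved stays moved. The work goes in short steps, Python scripts to look and compute and a tool call to move; the robot and the scene stay as the last step left them, time stands still between calls to the robot, and variables do not carry over. Pictures are saved under pics/ and viewed, at most 10 in all, crops included, and the job is handed in when it is done.

Besides the shell and the picture viewer there is one more tool, called after "Call:" in YAML: its name, and indented under it one key for each argument. jog_arm: Moves the arm, as the interface text tells. Its arguments: {"type":"object","properties":{"rows":{"type":"array"},"claw":{"type":"number"}},"required":["rows"]}

```bash
mkdir -p pics
python3 - <<'E'
from station import *
import cv2
for n in("scene","top"):
    cv2.imwrite(f"pics/{n}0.png",capture(n)[:,:,::-1]); print(n,camera_model(n))
s=sense();print(s,finger_overhang if not callable(finger_overhang) else finger_overhang())
E
```

```text
scene {'fovy': 52.40536401250183, 'cx': 275.90550539894525, 'cy': 215.05701521680186, 'eye': array([ 1.2150998 , -0.23796345,  0.81307259]), 'rotation': array([[ 0.34112517,  0.66253784, -0.66684123],
       [ 0.9399783 , -0.24692967,  0.23551335],
       [-0.00862638, -0.70715582, -0.70700512]])}
top {'fovy': 56.43751296076468, 'cx': 285.87998549356024, 'cy': 204.84869376727877, 'eye': array([0.34466526, 0.00321421, 1.16246508]), 'rotation': array([[-9.75338211e-04, -9.84154862e-01,  1.77308364e-01],
       [-9.99958388e-01, -6.48409486e-04, -9.09958751e-03],
       [ 9.07037171e-03, -1.77309861e-01, -9.84113277e-01]])}
{'time_s': 0.1, 'joints': array([ 9.00462638e+01,  2.20880866e+01,  3.89129555e-01, -2.44570572e-02,
       -6.84105837e+01, -1.48161833e+01]), 'joint_velocities': array([-0.03515437, -0.06270876,  0.19953604,  0.1236747 , -0.02802834,
       -0.06193045]), 'effort': array([ 3.34673268e-04, -3.91687846e+01,  1.87936825e+01,  4.23193574e+00,
        1.34667123e-02, -7.18475553e-05]), 'tcp_pos': array([0.15921838, 0.6039821 , 0.29126323]), 'ee_rot': array([[ 9.66917236e-01, -2.55089989e-01, -3.95366006e-04],
       [-2.55090273e-01, -9.66915351e-01, -1.91213261e-03],
       [ 1.05480425e-04,  1.94972800e-03, -9.99998094e-01]]), 'wrist_force': array([-0.16790908, -0.171361  , -0.44660837]), 'moment': array([ 0.00787843,  0.06533266, -0.06662985]), 'gripper_force': 0.0, 'gripper_width': 0.9959769325415173} 0.0697
```

View pics/top0.png

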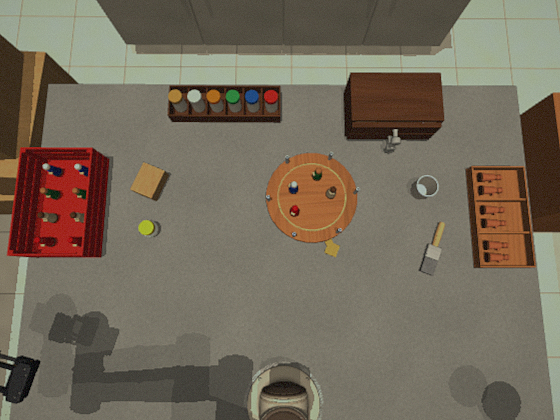

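View pics/scene0.png

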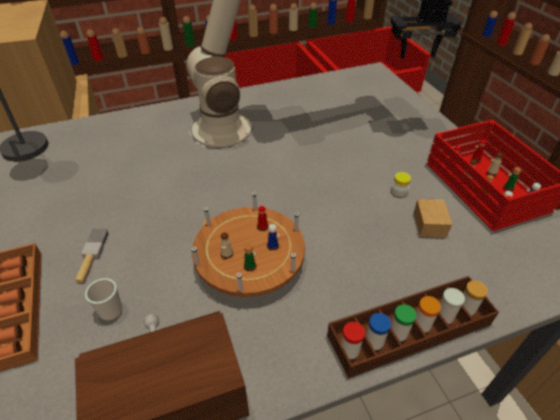

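The top view shows the disc centred near (312,197), the pointer near (332,248) and red near (294,211). I'll zoom in to get more accurate positions.

```bash
cat > h.py <<'E'
import numpy as np,cv2
from station import *
def ray(n,u,v,z):
    c=camera_model(n);f=210/np.tan(np.radians(c["fovy"]/2))
    d=c["rotation"]@np.array([(u-c["cx"])/f,(v-c["cy"])/f,1]);e=c["eye"]
    return (e+d*(z-e[2])/d[2])
def proj(n,p):
    c=camera_model(n);f=210/np.tan(np.radians(c["fovy"]/2))
    q=c["rotation"].T@(np.array(p)-c["eye"]);return np.array([c["cx"]+f*q[0]/q[2],c["cy"]+f*q[1]/q[2]])
def crop(n,out,u0,v0,w,h,k):
    i=capture(n)[:,:,::-1];cv2.imwrite(out,cv2.resize(i[v0:v0+h,u0:u0+w],None,fx=k,fy=k,interpolation=cv2.INTER_CUBIC));return i
E
python3 - <<'E'
from h import *
crop("top","pics/t1.png",255,145,115,118,5)
crop("scene","pics/s1.png",180,185,135,115,5)
E
```

```text
(no output)
```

View pics/t1.png

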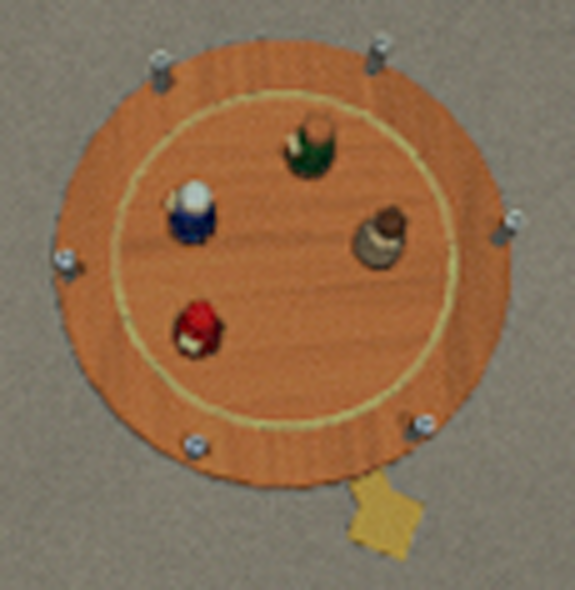

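View pics/s1.png

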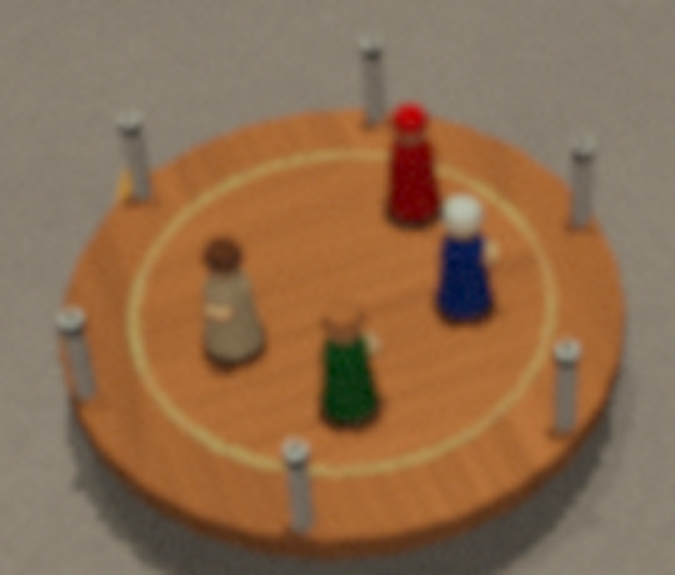

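```bash
cat > m.py <<'E'
from h import *
from scipy.optimize import least_squares
T=lambda a:[(x/5+255-.4,y/5+145-.4) for x,y in a]
S=lambda a:[(x/5+180-.4,y/5+185-.4) for x,y in a]
P=np.array([ray("top",u,v,.107)[:2] for u,v in T([(160,60),(381,45),(514,218),(424,425),(195,446),(66,260)])])
Ps=np.array([ray("scene",u,v,.107)[:2] for u,v in S([(295,447),(71,318),(130,121),(371,45),(583,148),(568,348)])])
for Q in(P,Ps):
    c=Q.mean(0);d=Q-c;print("c",c.round(4),np.hypot(*d.T).round(4),np.degrees(np.arctan2(d[:,1],d[:,0])).round(1))
i=capture("top");h=cv2.cvtColor(i,cv2.COLOR_RGB2HSV)
c=P.mean(0)
m=cv2.inRange(h,(18,120,90),(32,255,255));m[:236]=0;m[262:]=0;m[:,:315]=0;m[:,350:]=0
v,u=np.nonzero(m);W=np.array([ray("top",a,b,.006)[:2] for a,b in zip(u,v)])
d=W-c;r=np.hypot(*d.T);a=np.degrees(np.arctan2(d[:,1],d[:,0]))%360
print(len(r),"head centroid ang",np.degrees(np.arctan2(*d.mean(0)[::-1])),"ang range",a.min(),a.max(),"far",r.max(),a[r.argmax()])
for lo,hi in((.12,.135),(.135,.15),(.15,.165),(.165,.175),(.175,.2)):
    k=(r>lo)&(r<=hi); print(lo,k.sum(),a[k].min() if k.any() else 0,a[k].max() if k.any() else 0,np.mean(a[k]))
def figs(n):
    h=cv2.cvtColor(capture(n),cv2.COLOR_RGB2HSV);m=cv2.inRange(h,(0,200,60),(4,255,255))|cv2.inRange(h,(174,200,60),(180,255,255))
    k,l,s,cc=cv2.connectedComponentsWithStats(m); p=proj(n,[*c,.09]);return [(s[j][4],cc[j].round(2)) for j in range(1,k) if s[j][4]>8 and np.hypot(*(cc[j]-p))<45]
for n in("top","scene"):
    for ar,q in figs(n): x=ray(n,*q,.085);e=x[:2]-c;print(n,ar,q,x.round(4),np.hypot(*e),np.degrees(np.arctan2(e[1],e[0])))
for nm,q in (("red hat",(203,315)),("blue hat",(194,196)),("green",(318,132)),("cream",(390,224))):
    x=ray("top",*T([q])[0],.118);e=x[:2]-c;print("top",nm,x[:2],np.hypot(*e),np.degrees(np.arctan2(e[1],e[0])))
for nm,q in (("red hat",(410,118)),("blue hat",(463,215)),("green",(342,318)),("cream",(222,252))):
    x=ray("scene",*S([q])[0],.118);e=x[:2]-Ps.mean(0);print("scene",nm,x[:2],np.hypot(*e),np.degrees(np.arctan2(e[1],e[0])))
E
python3 m.py
```

```text
c [ 0.5692 -0.0803] [0.1255 0.1238 0.1248 0.1249 0.1256 0.124 ] [  34.8  -25.1  -84.2 -145.1  155.1   95.2]
c [ 0.5723 -0.0808] [0.1231 0.1247 0.1241 0.1241 0.1239 0.1245] [ -25.2  -85.2 -144.8  155.    94.2   35.5]
171 head centroid ang -157.2634643265286 ang range 195.01001405202223 211.00142243345866 far 0.18314578746247537 202.90446397767727
0.12 12 198.4791915337477 207.03086432913278 202.76576880696211
0.135 37 197.66200617738593 206.96325231901298 202.75973715735248
0.15 72 195.01001405202223 211.00142243345866 202.8551637243804
0.165 37 195.71086948908783 209.04144957994063 202.5115964436726
0.175 13 199.76807973408523 204.9537140909418 202.66244469095716
top 49 [294.9  209.61] [ 0.5253 -0.0319  0.085 ] 0.06532749549175045 132.18854336801118
scene 25 [261.44 208.92] [ 0.496  -0.0214  0.085 ] 0.0939394223910451 141.13808578353596
scene 111 [262.14 221.27] [ 0.5366 -0.0333  0.085 ] 0.05723541024138039 124.68396546820306
top red hat [ 0.52529007 -0.03168678] 0.06550927292390442 132.0574559977954
top blue hat [ 0.59144262 -0.02709916] 0.057697420752080834 67.29600431139433
top green [ 0.62773248 -0.09564889] 0.06053097986412023 -14.663792678485299
top cream [ 0.5758558  -0.13424581] 0.05433267658359655 -82.93498290072873
scene red hat [ 0.52645401 -0.03007771] 0.06832924034357787 132.09582287096185
scene blue hat [ 0.59394277 -0.0277434 ] 0.057297372110050496 67.76389154994109
scene green [ 0.63293254 -0.09658212] 0.06269661994838303 -14.598609613174514
scene cream [ 0.57799698 -0.13484381] 0.05436764348316822 -83.94282128599073
```

Turntable axis is near (0.5705, −0.0805). Red is at 132.1° and the pointer at 202.7°, so the disc needs +70.6°. A post sits at 155°. I'll move above the gap at 125° with the fingers shut.

Call:
jog_arm:
  rows:
    - [[0.0365, 0.0365, 0, 0], [0.0365, 0.0365, 0, 0], [0.0365, 0.0365, 0, 0], [0.0365, 0.0365, 0, 0], [0.0365, 0.0365, 0, 0], [0.0365, 0.0365, 0, 0], [0.0365, 0.0365, 0, 0], [0.0365, 0.0365, 0, 0], [0.0365, 0.0365, 0, 0], [0.0365, 0.0365, 0, 0], [0.0365, 0.0365, 0, 0], [0.0365, 0.0365, 0, 0], [0.0365, 0.0365, 0, 0], [0, 0, 0, 0], [0, 0, 0, 0]]
  claw: 0

```text
time_s: 2.22
tcp_pos: [0.4969, 0.0245, 0.2921]
ee_rot: [[0.967, -0.256, -0.0], [-0.256, -0.967, 0.0], [-0.0, -0.0, -1.0]]
wrist_force: [0.4, 0.4, 0.1]
gripper_width: 0.009
gripper_force: 0.0
```

Call:
jog_arm:
  rows:
    - [[0, 0, 0, 0.1745], [0, 0, 0, 0.1745], [0, 0, 0, 0.1745], [0, 0, 0, 0.1745], [0, 0, 0, 0.1745], [0, 0, 0, 0.1745], [0, 0, 0, 0.1745], [0, 0, 0, 0.1745], [0, 0, 0, 0.1745], [0, 0, 0, 0.1745], [0, 0, 0, 0.1745], [0, 0, 0, 0.1745], [0, 0, 0, 0.1745], [0, 0, 0, 0], [0, 0, 0, 0]]

```text
time_s: 4.1
tcp_pos: [0.4969, 0.0253, 0.2924]
ee_rot: [[-0.814, -0.58, 0.0], [-0.58, 0.814, 0.0], [-0.0, -0.0, -1.0]]
wrist_force: [0.1, 0.6, -0.4]
gripper_width: 0.004
gripper_force: 0.0
```

```bash
cat > p.py <<'E'
from h import *
s=sense();p=s["tcp_pos"];R=s["ee_rot"];d=p[:2]-np.array([.5705,-.0805])
print(s["time_s"],p.round(4),"r",np.hypot(*d).round(4),"ang",np.degrees(np.arctan2(d[1],d[0]))%360,"yaw",np.degrees(np.arctan2(R[1,0],R[0,0]))%360,s["gripper_width"],s["wrist_force"].round(2),s["joints"].round(1))
E
python3 p.py
```

```text
4.1 [0.4969 0.0253 0.2924] r 0.1289 ang 124.84127598821175 yaw 215.4802291927491 0.004087595837586875 [ 0.07  0.62 -0.42] [ 21.6   9.6 -17.   -0.  -63.4 -76.2]
```

Call:
jog_arm:
  rows:
    - [[0, 0, 0.025, 0], [0, 0, 0.025, 0], [0, 0, 0.025, 0], [0, 0, 0.025, 0], [0, 0, 0.02, 0], [0, 0, 0.0175, 0], [0, 0, 0, 0], [0, 0, 0, 0]]

```text
time_s: 5.1
tcp_pos: [0.4976, 0.0248, 0.1554]
ee_rot: [[-0.816, -0.578, 0.001], [-0.578, 0.816, 0.0], [-0.001, -0.001, -1.0]]
wrist_force: [0.8, 0.4, 0.4]
gripper_width: 0.004
gripper_force: 0.0
```

Call:
jog_arm:
  rows:
    - [[0.0045, -0.0001, 0, -0.035], [0.0045, -0.0001, 0, -0.035], [0.0045, -0.0001, 0, -0.035], [0.0045, -0.0001, 0, -0.035], [0.0045, -0.0001, 0, -0.035], [0.0045, -0.0001, 0, -0.035], [0.0045, -0.0001, 0, -0.035], [0.0045, -0.0001, 0, -0.035], [0.0022, 0, 0, -0.0175], [0.0022, 0, 0, -0.0175], [0.0022, 0, 0, -0.0175], [0.0022, 0, 0, -0.0175], [0.0022, 0, 0, -0.0175], [0.0022, 0, 0, -0.0175], [0.0022, 0, 0, -0.0175], [0.0022, 0, 0, -0.0175], [0.0022, 0, 0, -0.0175], [0.0022, 0, 0, -0.0175]]

```text
time_s: 7.35
tcp_pos: [0.4588, -0.0185, 0.1548]
ee_rot: [[-0.479, -0.878, 0.0], [-0.878, 0.479, 0.0], [-0.0, -0.0, -1.0]]
wrist_force: [0.8, 1.8, -0.7]
gripper_width: 0.006
gripper_force: 0.4
```

```bash
python3 p.py
python3 - <<'E'
from h import *
crop("scene","pics/s2.png",180,150,160,140,4)
E
```

```text
7.35 [ 0.4588 -0.0185  0.1548] r 0.1278 ang 150.95012604781974 yaw 241.39297450507254 0.005671435140733825 [ 0.76  1.78 -0.66] [ 18.1  15.3 -32.8  -0.  -41.9 -46.7]
```

View pics/s2.png

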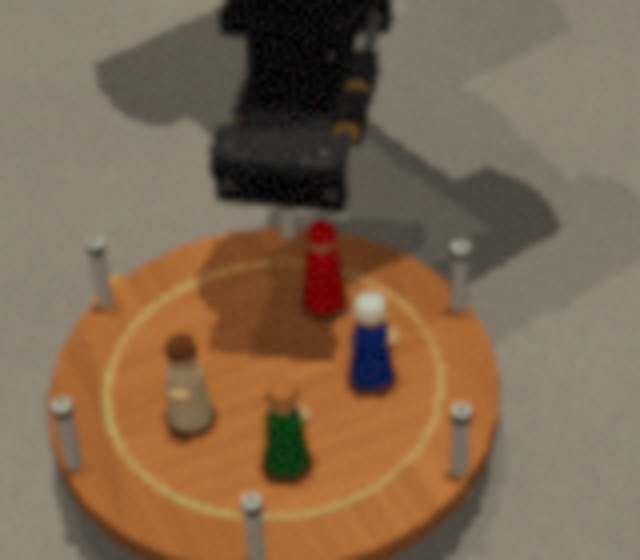

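Contact is made: about 1.8 N, with the red figure upright near (323,265) and the gripper clear behind it. I'll continue the push.

Call:
jog_arm:
  rows:
    - [[0.0022, 0, 0, -0.0175], [0.0033, -0.0001, 0, -0.026], [0.0044, -0.0001, 0, -0.035], [0.0044, -0.0001, 0, -0.035], [0.0044, -0.0001, 0, -0.035], [0.0044, -0.0001, 0, -0.035], [0.0044, -0.0001, 0, -0.035], [0.0044, -0.0001, 0, -0.035], [0.0044, -0.0001, 0, -0.035], [0.0044, -0.0001, 0, -0.035], [0.0044, -0.0001, 0, -0.035], [0.0044, -0.0001, 0, -0.035], [0.0044, -0.0001, 0, -0.035], [0.0044, -0.0001, 0, -0.035], [0.0044, -0.0001, 0, -0.035], [0.0033, -0.0001, 0, -0.026], [0.0022, 0, 0, -0.0175], [0.0011, 0, 0, -0.009], [0, 0, 0, 0]]

```text
time_s: 9.78
tcp_pos: [0.444, -0.0853, 0.1548]
ee_rot: [[0.051, -0.999, 0.0], [-0.999, -0.051, -0.0], [0.0, -0.0, -1.0]]
wrist_force: [0.5, -0.0, 0.3]
gripper_width: 0.007
gripper_force: 0.0
```

```bash
python3 p.py
python3 - <<'E'
from h import *
crop("scene","pics/s3.png",160,150,170,150,4)
E
```

```text
9.775 [ 0.444  -0.0853  0.1548] r 0.1266 ang 182.15334053833425 yaw 272.9032624003451 0.007303409068485046 [ 0.48 -0.04  0.26] [  9.8  14.7 -33.8   0.  -41.6  -6.9]
```

View pics/s3.png

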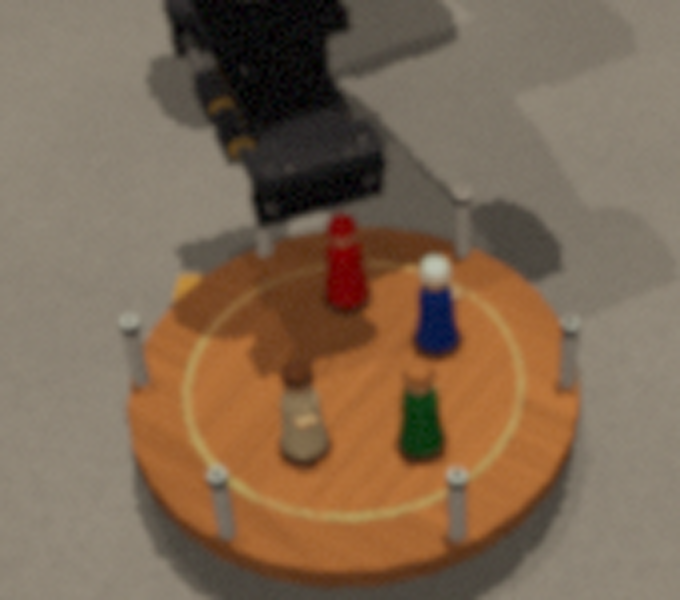

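Every figure is upright and the push works, with red now at (345,262). I'll measure the disc angle from the post tops.

Run:
```python
from h import *
for u,v in ((130,322),(217,478),(457,476),(570,323),(463,195)):
    e=ray("scene",u/4+160-.4,v/4+150-.4,.107)[:2]-[.5723,-.0808];print(np.hypot(*e).round(4),np.degrees(np.arctan2(e[1],e[0]))%360)
e=ray("scene",342/4+160-.4,229/4+150-.4,.118)[:2]-[.5723,-.0808];print("red",np.hypot(*e).round(4),np.degrees(np.arctan2(e[1],e[0]))%360)
```

```text
0.1245 249.21409617582742
0.1267 309.8874911170747
0.125 9.349086468802687
0.1246 69.617090804909
0.1238 128.88144685170795
red 0.0657 166.0677684565774
```

Call:
jog_arm:
  rows:
    - [[0.0022, 0, 0, -0.0175], [0.0033, -0.0001, 0, -0.026], [0.0044, -0.0001, 0, -0.035], [0.0044, -0.0001, 0, -0.035], [0.0044, -0.0001, 0, -0.035], [0.0044, -0.0001, 0, -0.035], [0.0044, -0.0001, 0, -0.035], [0.0044, -0.0001, 0, -0.035], [0.0044, -0.0001, 0, -0.035], [0.0044, -0.0001, 0, -0.035], [0.0044, -0.0001, 0, -0.035], [0.0044, -0.0001, 0, -0.035], [0.0044, -0.0001, 0, -0.035], [0.0044, -0.0001, 0, -0.035], [0.0044, -0.0001, 0, -0.035], [0.0044, -0.0001, 0, -0.035], [0.0022, 0, 0, -0.0175], [0.0011, 0, 0, -0.009], [0.0011, 0, 0, -0.009], [0, 0, 0, 0]]

```text
time_s: 12.32
tcp_pos: [0.4675, -0.1518, 0.1548]
ee_rot: [[0.581, -0.814, 0.0], [-0.814, -0.581, -0.0], [0.0, -0.0, -1.0]]
wrist_force: [0.2, 0.0, -0.2]
gripper_width: 0.007
gripper_force: 0.1
```

```bash
python3 p.py
python3 - <<'E'
from h import *
crop("scene","pics/s4.png",160,150,170,150,4)
E
```

```text
12.325 [ 0.4675 -0.1518  0.1548] r 0.1253 ang 214.67885026951063 yaw 305.50468140476517 0.007323973863678682 [ 0.22  0.03 -0.22] [  1.   18.  -28.5   0.  -43.4  34.5]
```

View pics/s4.png

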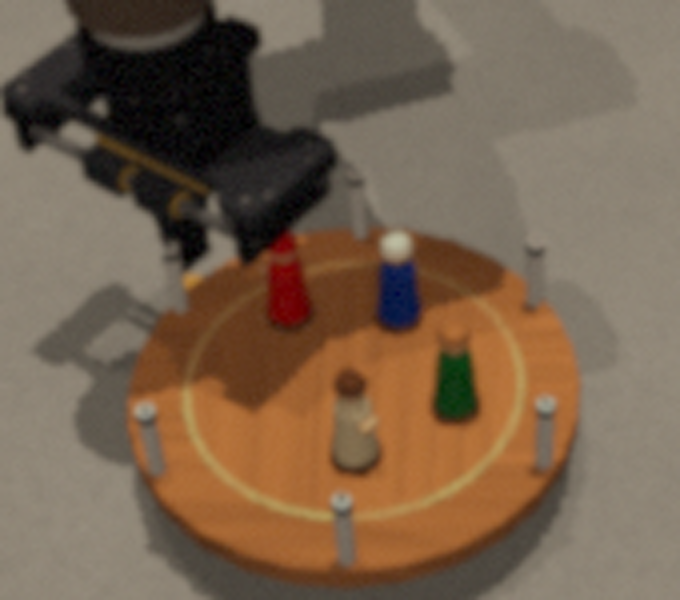

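Run:
```python
from h import *
for u,v in ((146,410),(342,500),(545,404),(535,247),(357,180)):
    e=ray("scene",u/4+160-.4,v/4+150-.4,.107)[:2]-[.5723,-.0808];print(np.hypot(*e).round(4),np.degrees(np.arctan2(e[1],e[0]))%360)
```

```text
0.1241 280.66879190489936
0.1242 341.0411943901986
0.1243 40.90564907233169
0.1225 99.58957901407948
0.1202 160.5821141741928
```

About 5° remains. I'll push 3.5° more slowly, back off, lift and move aside for a precise look.

Call:
jog_arm:
  rows:
    - [[0.0011, 0, 0, -0.009], [0.0011, 0, 0, -0.009], [0.0011, 0, 0, -0.009], [0.0011, 0, 0, -0.009], [0.0011, 0, 0, -0.009], [0.0011, 0, 0, -0.009], [0.0011, 0, 0, -0.009], [0, 0, 0, 0]]

```text
time_s: 13.38
tcp_pos: [0.4721, -0.158, 0.1548]
ee_rot: [[0.631, -0.776, 0.0], [-0.776, -0.631, -0.0], [0.0, -0.0, -1.0]]
wrist_force: [-0.2, 0.9, -0.4]
gripper_width: 0.005
gripper_force: 0.2
```

```bash
python3 p.py
```

```text
13.375 [ 0.4721 -0.158   0.1548] r 0.1252 ang 218.22621602814309 yaw 309.1073297375637 0.00502310512627957 [-0.18  0.86 -0.36] [  0.2  18.6 -27.7   0.  -43.7  38.9]
```

Call:
jog_arm:
  rows:
    - [[-0.005, 0, 0, 0], [-0.008, 0, 0, 0], [-0.007, 0, 0, 0], [0, 0, -0.03, 0], [0, 0, -0.04, 0], [0, 0, -0.04, 0], [0, 0, -0.03, 0], [0.04, 0.029, 0, 0], [0.04, 0.029, 0, 0], [0.04, 0.029, 0, 0], [0.04, 0.029, 0, 0], [0.04, 0.029, 0, 0], [0, 0, 0, 0], [0, 0, 0, 0]]

```text
time_s: 15.12
tcp_pos: [0.4727, -0.3884, 0.2943]
ee_rot: [[0.631, -0.776, -0.001], [-0.776, -0.631, 0.001], [-0.001, 0.0, -1.0]]
wrist_force: [-0.3, -0.2, 0.4]
gripper_width: 0.006
gripper_force: 0.0
```

```bash
python3 p.py
python3 - <<'E'
from h import *
crop("top","pics/t5.png",255,145,115,118,5)
E
```

```text
15.125 [ 0.4727 -0.3884  0.2943] r 0.3231 ang 252.38066804586813 yaw 309.09396419173663 0.006311839511005516 [-0.34 -0.22  0.37] [-24.3  20.7  -1.3  -0.  -68.1  63.4]
```

View pics/t5.png

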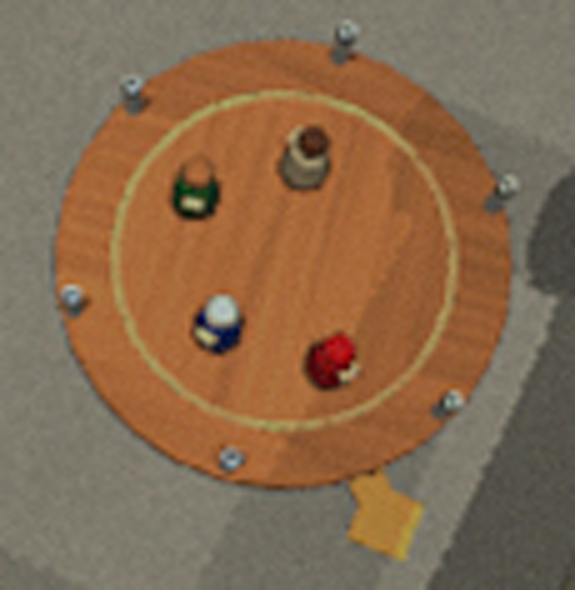

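The view is clear, all four figures are upright, and red is near (335,360). Next I'll measure what angle is left.

```bash
cat > q.py <<'E'
from h import *
T=lambda a:[(x/5+255-.4,y/5+145-.4) for x,y in a]
P=np.array([ray("top",u,v,.107)[:2] for u,v in T([(132,85),(346,33),(509,184),(454,402),(231,459),(72,297)])])
c=P.mean(0);d=P-c;a=np.degrees(np.arctan2(d[:,1],d[:,0]))%60;print(c,a,a.mean())
x=ray("top",*T([(341,348)])[0],.118)[:2]-c;print("hat",np.hypot(*x),np.degrees(np.arctan2(x[1],x[0]))%360)
for n,cc in(("top",c),("scene",[.5723,-.0808])):
    h=cv2.cvtColor(capture(n),cv2.COLOR_RGB2HSV);m=cv2.inRange(h,(0,190,50),(5,255,255))|cv2.inRange(h,(174,190,50),(180,255,255))
    k,l,s,ce=cv2.connectedComponentsWithStats(m);p=proj(n,[*c,.09])
    m=(sum((l==j) for j in range(1,k) if np.hypot(*(ce[j]-p))<45)>0).astype(np.uint8)
    # fit figure: cone silhouette z .055-.125, base radius 15mm
    def sil(q):
        pts=[proj(n,[q[0]+r*np.cos(t),q[1]+r*np.sin(t),z]) for z,r in((.055,.015),(.1,.009),(.125,.005)) for t in np.arange(0,6.28,.4)]
        hull=cv2.convexHull((np.array(pts)*8+4).astype(np.float32)).round().astype(np.int32);big=np.zeros((420*8,560*8),np.uint8);cv2.fillConvexPoly(big,hull,255);return cv2.resize(big,(560,420),interpolation=cv2.INTER_AREA)/255.
    best=max(((-np.abs(sil(q)-m).sum(),q) for t in np.arange(190,212,1.) for r in(.06,.063,.066,.069) for q in[(cc[0]+r*np.cos(np.radians(t)),cc[1]+r*np.sin(np.radians(t)))]),key=lambda b:b[0])
    e=np.array(best[1])-cc;print(n,m.sum(),best[0],np.hypot(*e),np.degrees(np.arctan2(e[1],e[0]))%360)
E
python3 q.py
```

```text
[ 0.56860499 -0.08068369] [44.53990525 44.72436701 44.94801988 44.45388203 44.27124325 44.63626928] 44.59561445077757
hat 0.0664690436194174 202.58165319599323Traceback (most recent call last):
  File "q.py", line 14, in <module>
    best=max(((-np.abs(sil(q)-m).sum(),q) for t in np.arange(190,212,1.) for r in(.06,.063,.066,.069) for q in[(cc[0]+r*np.cos(np.radians(t)),cc[1]+r*np.sin(np.radians(t)))]),key=lambda b:b[0])
  File "q.py", line 14, in <genexpr>
    best=max(((-np.abs(sil(q)-m).sum(),q) for t in np.arange(190,212,1.) for r in(.06,.063,.066,.069) for q in[(cc[0]+r*np.cos(np.radians(t)),cc[1]+r*np.sin(np.radians(t)))]),key=lambda b:b[0])
                       ~~~^^^
  File "q.py", line 12, in sil
    pts=[proj(n,[q[0]+r*np.cos(t),q[1]+r*np.sin(t),z]) for z,r in((.055,.015),(.1,.009),(.125,.005)) for t in np.arange(0,6.28,.4)]
         ~~~~^^^^^^^^^^^^^^^^^^^^^^^^^^^^^^^^^^^^^^^^^
  File "h.py", line 8, in proj
    c=camera_model(n);f=210/np.tan(np.radians(c["fovy"]/2))
ValueError: time passes only in moves, steps and waits
```

```bash
sed -i 's/^def ray/import functools\n_cm=camera_model\ncamera_model=functools.lru_cache(None)(lambda n:_cm(n))\ndef ray/' h.py; python3 q.py; python3 p.py
```

```text
[ 0.56860499 -0.08068369] [44.53990525 44.72436701 44.94801988 44.45388203 44.27124325 44.63626928] 44.59561445077757
hat 0.0664690436194174 202.58165319599323
top 66 -27.011764705882356 0.066 203.99999999999997
scene 147 -84.81176470588235 0.06900000000000003 201.0
15.325 [ 0.4732 -0.3878  0.2952] r 0.3224 ang 252.43051597054315 yaw 309.20039443345655 0.00736333091570927 [ 0.9  -0.43  0.18] [-24.2  20.6  -1.3  -0.  -68.1  63.4]
```

Four estimates put red at 201–204° (mean about 202.3°) against the pointer at 202.7°, which matches to within measurement error. The arm is clear, so I'm handing in.

```bash
python3 -c "
from station import *
print(finish_job())"
```

```text
the job is handed in; nothing more can be done
None
```

I turned the disc about 70° by pushing one post, and the red figure now stands in line with the brass pointer to within about 1°, with all four figures upright and untouched, the arm clear and the job handed in at about 15 s.

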